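# Load the stain cartridge and clamp it home

### The job

Stand the wide white stain cartridge upright in the pocket of the dock without forcing it, and let go of it there while the clamp is still open. Then swing the hinged clamp over and drive the cartridge fully home with it: press the handle down until the cartridge bottoms firmly, hold a push of about 15 N for half a second (never more than 25 N), and leave the clamp shut. Leave the slim cartridge and the other things where they are.

Things in the scene. Friction and masses are not known exactly. Their poses are not given: they have to be found in the camera images.
- cartridge_center (a point): Centre (half-way up, 30 mm above its foot) of the wide white plastic cartridge, a loose upright box 44 mm long (its x) x 30 mm wide (its y) x 60 mm tall, about 80 g. Grasp it across the 30 mm width, near its top (12 to 20 mm below the top), so that the fingers stay clear of the dock. The same either way round.
- slim_cartridge_center (a point): Centre of a slim white cartridge 44 x 16 x 60 mm, loose, standing; not wanted, leave alone.
- cradle: The dock, fixed: origin on the bench under the pocket's centre; x points from pocket to clamp hinge, z up. White block 90 (x) x 64 (y) x 46 mm high with a pocket open on top, 46.5 (x) x 32.5 (y) mm: 1.25 mm clear all round the cartridge, 3 mm chamfer at the mouth. White hinge cheeks 90 mm high and 80 mm over their outsides stand 67 to 93 mm along +x.
- pocket (a point): Centre of the pocket's mouth, 46 mm above the bench. A rubber seal 28 mm above the bench first carries the cartridge: it goes in 18 mm, top 88 mm above the bench. The seal holds 8 N, then slides down and stays where pushed, no spring. The bottom is a rubber gasket 7 to 16 mm below the seal's start; its depth cannot be seen, it must be felt. Home means hard on the gasket.
- clamp_hinge (a point): Centre of the clamp's hinge axis, 80 mm along the dock's +x from the pocket centre and 83 mm above the bench; the axis runs along the dock's y. The hinge is stiff (0.3 N m, about 2 N at the handle): the clamp stays where it is left.
- clamp (a joint): Clamp angle (rad): 0 = level over the pocket, along the dock's -x; grows as it opens upward, pi/2 upright, 1.95 at most, -0.09 at least. A yoke 60 mm wide; its rubber pad bar (radius 7 mm, 80 mm from the hinge) presses the middle of the cartridge's top. It meets the standing cartridge near 0.15 and ends fully home at -0.06 to 0.07, depending on the gasket.
- clamp_handle (a point): Centre of the clamp's black round handle bar, 14 mm thick, 92 mm long along the dock's y, 150 mm from the hinge. Pinch it from above across its thickness (it turns between the fingers as the clamp swings) or push it. A push here acts 1.9 times as strongly on the cartridge: 4 to 8 N moves the seal; when the cartridge bottoms the force rises steeply.
- oil_bottle: Amber bottle, 36 mm wide, 70 mm tall, loose; origin at the centre of its foot. Leave alone.
- dish: Glass dish 90 mm wide, 16 mm high, loose; origin at its underside. Leave alone.
- objective: Microscope objective standing on end, 30 mm wide, 52 mm tall, loose; origin at its underside. Leave alone.
- jar: Open glass jar, 64 mm wide, 85 mm tall, loose; origin at its underside. Leave alone.
Not all that is in view belongs to the job. There is more than one size of the cradle; the one meant has the size given above.

How it is judged:
By the outcome, as a careful person would: the job done as asked, in the order asked, and still so for the second after the job is handed in, with the robot touching nothing.
It also fails if it takes over 70 s, if anything falls off the work surface, if the arm or the gripper's body presses on something with over 40 N, if the wrist force passes 120 N, or if a joint passes its speed limit or range.

### The arm

A 6-joint arm with a two-finger parallel gripper is mounted at the origin on the work surface. World frame = base frame: x ahead of the robot, y to its left, z up, the work surface at z = 0. Lengths are in m, angles in rad, forces in N, time in s.
With the tool pointing down it reaches from about 0.3 to 0.875 m from the base axis. Payload 6.4 kg.
Tool frame: the origin (TCP) lies between the finger pads; the fingertips stand 25 mm ahead of it and the grasp point (between the pads) lies 6 mm ahead of it; z points along the fingers, y is the direction in which the jaws open and shut (so a half turn about z gives the same grasp; the last joint's range is limited). The gripper opens to 85 mm and grips with 20 to 120 N. Pads are 22 mm wide; open, the fingers measure 114 mm over their backs; the gripper's body (76 mm by 85 mm) begins 54 mm behind the grasp point. The pads swing forward as they close: fully open they stand 13 mm farther back than shut.
Start: joints at [-1.516, 0.181, 1.607, -0, 1.354, -0.206], TCP at [0.148, -0.556, 0.256] pointing down, gripper open.
Joint ranges: [-2.99, 2.99], [-0.89, 2.07], [0.3, 2.58], [-1.14, 4.28], [0, 2.63], [-3.12, 3.12]. Speed limits (rad/s): [2.57, 2.57, 3.01, 3.14, 3.14, 3.14].

### API

Orientations are given as a rotation vector (axis times angle).
In Python, from bench import env gives the robot as it stands. The module is installed in compiled form; this text tells all that it offers.
- The arm moves only by the tool drive_tool, never from a script. Its argument "motion" is a list of rows, each an object with "claw": the opening in per cent of the stroke, from 0 (shut) to 100 (fully open); "linear": the shift along the tool's x, y, z in m, a list of three; "turn": the turn, a rotation vector about the tool's x, y, z in degrees, a list of three. A call has 1 to 20 rows; each row shifts and turns the commanded pose from where the row before left it, along the tool's axes as they then stand; what a row does not reach is not made up. A row lasts 1/8 s, in which the tool goes at most 62.5 mm and 10.7 degrees, less where a joint would pass 70% of its speed; a pose out of reach is approached as far as the arm can. A call is refused whole if a number of a shift passes 0.0625 or a number of a turn 10.7, either way. A call with a gripper value outside its range is refused whole. The fingers move at their own pace and stop on an object; the grip force is fixed at half the most. Time passes only in rows, so rows that do not move let the fingers close. It gives the time, the measured TCP pose, the force and the opening at its end, in the units of the state.
- env.state(): the state, without advancing time (a new reading comes with each control period).
- env.snapshot(name): name is "scene" or "top" or "wrist"; returns the picture (420x560x3 uint8, red, green, blue); there is no depth.
- env.camera_model(name): a dict with "camera_matrix" (3x3 intrinsics, pixels), "view" (4x4, takes a point from world to camera coordinates); the wrist camera has in their place "tool_from_camera" (4x4, takes a point from camera to tool coordinates, whose origin is the TCP and whose axes are the flange's). Camera axes: x right, y down, z forward; pixel columns grow to the right and rows downward; lengths in m; the calibration is good to about 2 mm. The wrist camera is an equidistant fisheye: a pixel r from the principal point sees the ray r / f radians off the axis. A picture is of the moment at which its call begins: read the wrist's pose just before it. camera_model takes no time and is no camera call.
- env.hand_in(): hands the job in, once; it reports no verdict.
The state is a dict: "time_s": time; "joints": joint angles; "qd": joint speeds; "tau": joint torques, N m; "tcp_pos": TCP position; "eef_rot": TCP orientation; "wrist_force": force on the tool from outside, world axes, zero at the start; "ft_torque": the same for the moment, N m; "gripper_width": opening from 0.0 (shut) to 1.0 (fully open).
Only numpy, scipy, OpenCV 4.12 (cv2) and the standard library are available. Lean on these libraries where they do the work, as an engineer would, in place of code of your own. Each camera call takes 0.05 s, during which the arm holds its last target. There are 200 camera calls.

## Working session

There is one attempt and no reset: what is moved stays moved. The work goes in short steps, Python scripts to look and compute and a tool call to move; the robot and the scene stay as the last step left them, time stands still between calls to the robot, and variables do not carry over. Pictures are saved under pics/ and viewed, about 8 in all and at most 12, crops included, and the job is handed in when it is done.

Besides the shell and the picture viewer there is one more tool, called after "Call:" as name([rows], argument=value, ...), one row to a line, values as JSON. drive_tool: Moves the arm, as the interface text tells. Its arguments: {"type":"object","properties":{"motion":{"type":"array","items":{"type":"object","properties":{"claw":{"type":"number"},"linear":{"type":"array","items":{"type":"number"}},"turn":{"type":"array","items":{"type":"number"}}}}}},"required":["motion"]}

```bash
mkdir -p pics
python3 - <<'E'
from bench import env
import cv2,numpy as np
np.set_printoptions(precision=4,suppress=True)
for n in("scene","top"):
    cv2.imwrite(f"pics/{n}1.png",cv2.resize(env.snapshot(n)[:,:,::-1],(800,600),interpolation=cv2.INTER_CUBIC))
    m=env.camera_model(n);print(n,m)
print(env.camera_model("wrist"));print(env.state())
E
```

```text
scene {'camera_matrix': array([[468.4341,   0.    , 279.3999],
       [  0.    , 468.4341, 216.1306],
       [  0.    ,   0.    ,   1.    ]]), 'view': array([[-0.3565,  0.9343, -0.0036,  0.1427],
       [ 0.5861,  0.2207, -0.7796, -0.2524],
       [-0.7276, -0.2801, -0.6263,  1.4373],
       [ 0.    ,  0.    ,  0.    ,  1.    ]])}
top {'camera_matrix': array([[399.6603,   0.    , 279.8329],
       [  0.    , 399.6603, 206.1671],
       [  0.    ,   0.    ,   1.    ]]), 'view': array([[ 0.0229, -0.9997, -0.0058,  0.0253],
       [-0.9933, -0.0221, -0.1133,  0.5242],
       [ 0.1132,  0.0083, -0.9935,  1.0883],
       [ 0.    ,  0.    ,  0.    ,  1.    ]])}
{'camera_matrix': array([[325.1923,   0.    , 283.5307],
       [  0.    , 325.1923, 210.9579],
       [  0.    ,   0.    ,   1.    ]]), 'tool_from_camera': array([[ 0.0001, -0.9585, -0.2851,  0.0713],
       [ 1.    ,  0.0002, -0.0003,  0.0007],
       [ 0.0003, -0.2851,  0.9585, -0.1178],
       [ 0.    ,  0.    ,  0.    ,  1.    ]])}
{'time_s': 0.1, 'joints': array([-1.5163,  0.1815,  1.6079, -0.    ,  1.3538, -0.2063]), 'qd': array([ 0.0013, -0.001 , -0.0031, -0.0009,  0.0006, -0.0002]), 'tau': array([  0.0007, -44.5878, -35.2241,  -0.0003,   0.0041,   0.    ]), 'tcp_pos': array([ 0.1483, -0.5551,  0.2555]), 'eef_rot': array([-3.1133, -0.4083, -0.0002]), 'wrist_force': array([-0.1662,  0.7454, -0.5791]), 'ft_torque': array([0.0395, 0.0353, 0.0031]), 'gripper_width': 1.0021505609984087}
```

View pics/scene1.png

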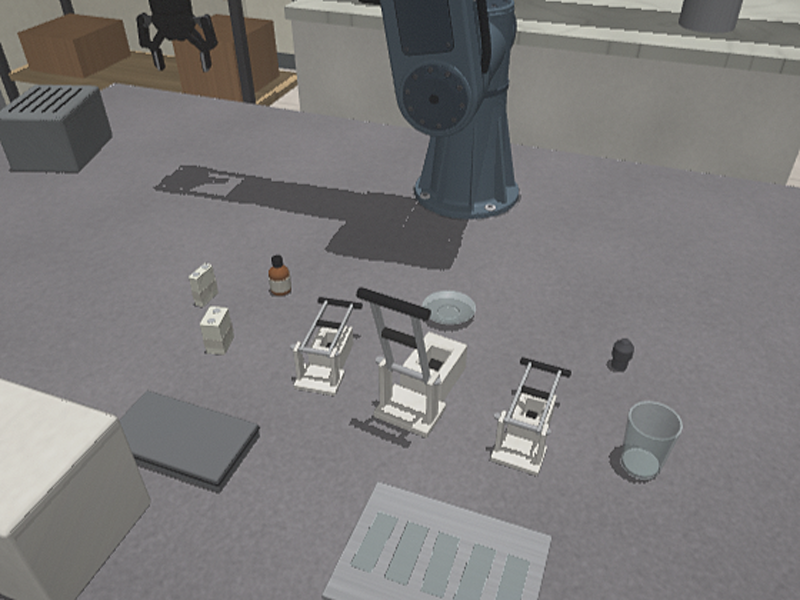

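View pics/top1.png

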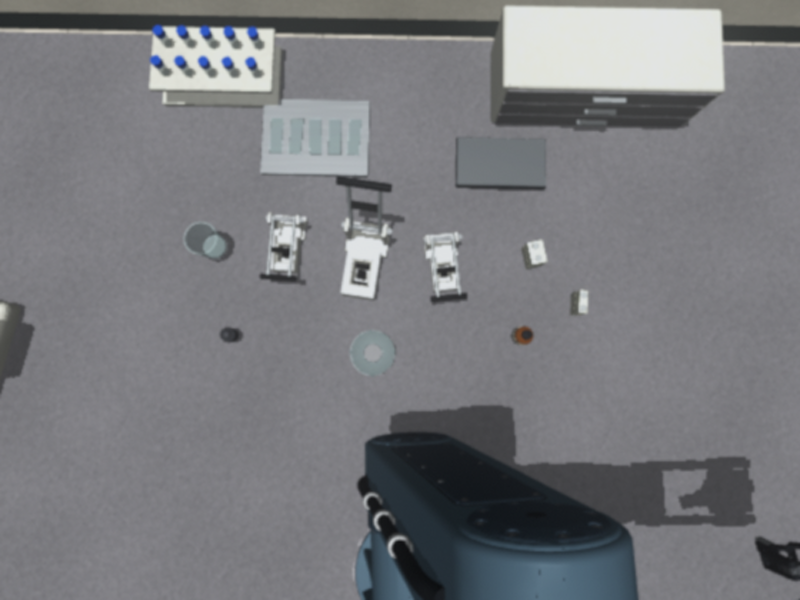

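The scene view shows the large centre dock with its clamp standing open, at about (415,370). The wide cartridge is at (217,330) and the slim one at (203,283). In the top view the dock is at (365,260) and the wide cartridge at (537,252). I'll enlarge both next.

```bash
cat > h.py <<'E'
import numpy as np,cv2
from scipy.spatial.transform import Rotation as R
np.set_printoptions(precision=4,suppress=True)
def ray(env,n,uv,z,st=None):
    m=env.camera_model(n);K=m["camera_matrix"];uv=np.array(uv,float)
    d=np.array([(uv[0]-K[0,2])/K[0,0],(uv[1]-K[1,2])/K[1,1]])
    if n=="wrist":
        r=np.linalg.norm(d);c=np.append(d/r*np.sin(r),np.cos(r));T=m["tool_from_camera"]
        Rw=R.from_rotvec(st["eef_rot"]).as_matrix()
        o=st["tcp_pos"]+Rw@T[:3,3];c=Rw@T[:3,:3]@c
    else:
        V=m["view"];o=-V[:3,:3].T@V[:3,3];c=V[:3,:3].T@np.append(d,1)
    return o+c*(z-o[2])/c[2]
E
python3 - <<'E'
from bench import env
import cv2,numpy as np
a=env.snapshot("top")[:,:,::-1]
c1=cv2.resize(a[120:220,230:290],(360,600),interpolation=cv2.INTER_CUBIC)
c2=cv2.resize(a[160:220,360:420],(430,430),interpolation=cv2.INTER_CUBIC)
o=np.zeros((600,800,3),np.uint8);o[:,:360]=c1;o[:430,370:]=c2
cv2.imwrite("pics/crop.png",o)
E
```

```text
(no output)
```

View pics/crop.png

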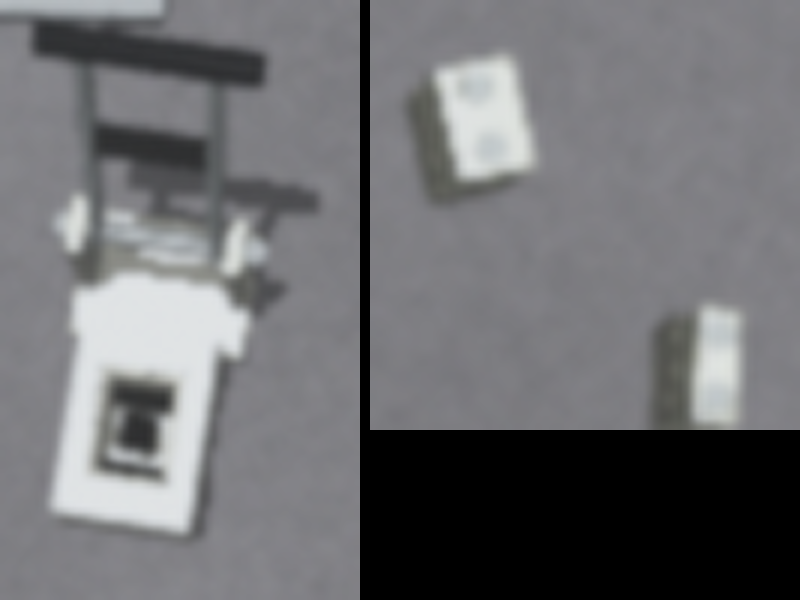

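The crop shows the pocket mouth centred at about crop (137,426) and the block's front corners at (50,515) and (192,533). The cartridge top has corners at (433,70), (513,53), (538,163) and (460,180).

Run:
```python
from bench import env
from h import *
f=lambda u,v,z:ray(env,"top",(230+u/6,120+v/6),z)
g=lambda u,v,z:ray(env,"top",(360+(u-370)/7.167,160+v/7.167),z)
m=[f(*p,.046) for p in[(105,370),(183,377),(165,482),(90,472)]]
print("mouth",np.mean(m,0),m)
print("front",f(50,515,.046),f(192,533,.046))
c=[g(*p,.06) for p in[(433,70),(513,53),(538,163),(460,180)]]
print("cart",np.mean(c,0),c)
E=[g(*p,.06) for p in[(700,303),(745,310),(738,422),(692,418)]]
print("slim",np.mean(E,0))
a,b=f(50,515,.046),f(192,533,.046)
d=a-b;print("dock yaw from front edge",np.degrees(np.arctan2(-d[0],d[1])))
d=(c[0]+c[1]-c[2]-c[3]);print("cart yaw",np.degrees(np.arctan2(d[1],d[0])))
s=env.state();print(R.from_rotvec(s["eef_rot"]).as_matrix())
```

```text
mouth [0.5626 0.1133 0.046 ] [array([0.5881, 0.1284, 0.046 ]), array([0.5856, 0.0922, 0.046 ]), array([0.5365, 0.0991, 0.046 ]), array([0.5403, 0.1338, 0.046 ])]
front [0.52   0.1515 0.046 ] [0.5131 0.086  0.046 ]
cart [ 0.6085 -0.2253  0.06  ] [array([ 0.6261, -0.2051,  0.06  ]), array([ 0.6334, -0.2357,  0.06  ]), array([ 0.5908, -0.245 ,  0.06  ]), array([ 0.5836, -0.2153,  0.06  ])]
slim [ 0.5155 -0.3129  0.06  ]
dock yaw from front edge -5.979162446611255
cart yaw 12.909005914629212
[[ 0.9662  0.2579 -0.0001]
 [ 0.2579 -0.9662  0.0014]
 [ 0.0002 -0.0014 -1.    ]]
```

Call:
drive_tool([
  {"claw": 100, "linear": [0.053, -0.02, 0.005], "turn": [0, 0, 0]},
  {"claw": 100, "linear": [0.053, -0.02, 0.005], "turn": [0, 0, 0]},
  {"claw": 100, "linear": [0.053, -0.02, 0.005], "turn": [0, 0, 0]},
  {"claw": 100, "linear": [0.053, -0.02, 0.005], "turn": [0, 0, 0]},
  {"claw": 100, "linear": [0.053, -0.02, 0.005], "turn": [0, 0, 0]},
  {"claw": 100, "linear": [0.053, -0.02, 0.005], "turn": [0, 0, 0]},
  {"claw": 100, "linear": [0.053, -0.02, 0.005], "turn": [0, 0, 0]},
  {"claw": 100, "linear": [0.053, -0.02, 0.005], "turn": [0, 0, 0]},
  {"claw": 100, "linear": [0.053, -0.02, 0.005], "turn": [0, 0, 0]},
  {"claw": 100, "linear": [0.053, -0.02, 0.005], "turn": [0, 0, 2]},
  {"claw": 100, "linear": [0, 0, 0], "turn": [0, 0, 0]},
  {"claw": 100, "linear": [0, 0, 0], "turn": [0, 0, 0]},
])

```text
time_s: 1.65
tcp_pos: [0.6084, -0.2255, 0.2057]
eef_rot: [-3.121, -0.356, 0.002]
wrist_force: [0.2, -1.0, 0.3]
gripper_width: 0.996
```

```bash
cat >> h.py <<'E'
def look(env,name,box=None,k=1.42):
    import json
    s=env.state();a=env.snapshot("wrist")[:,:,::-1]
    if box: a=a[box[1]:box[3],box[0]:box[2]]
    cv2.imwrite(f"pics/{name}.png",cv2.resize(a,None,fx=k,fy=k,interpolation=cv2.INTER_CUBIC))
    json.dump({q:list(map(float,s[q])) for q in("tcp_pos","eef_rot")},open(name+".json","w"))
    print(s["time_s"],s["tcp_pos"],s["eef_rot"],s["wrist_force"],s["gripper_width"])
    Rm=R.from_rotvec(s["eef_rot"]).as_matrix();print("yaw",np.degrees(np.arctan2(Rm[1,0],Rm[0,0])),"toolz",Rm[:,2])
E
python3 - <<'E'
from bench import env
from h import *
look(env,"w1")
m=env.camera_model("wrist");s=env.state()
T=np.linalg.inv(m["tool_from_camera"]);Rm=R.from_rotvec(s["eef_rot"]).as_matrix()
c=T[:3,:3]@(Rm.T@(np.array([.6085,-.2253,.06])-s["tcp_pos"]))+T[:3,3]
th=np.arctan2(np.hypot(c[0],c[1]),c[2]);print("expect px",c[:2]/np.hypot(c[0],c[1])*th*325.2+[283.5,211])
E
```

```text
1.65 [ 0.6084 -0.2255  0.2057] [-3.121  -0.3555  0.002 ] [ 0.1638 -0.9909  0.3292] 0.9962150447565012
yaw 12.997671321997661 toolz [-0.0013  0.0002 -1.    ]
expect px [281.8737 202.023 ]
```

View pics/w1.png

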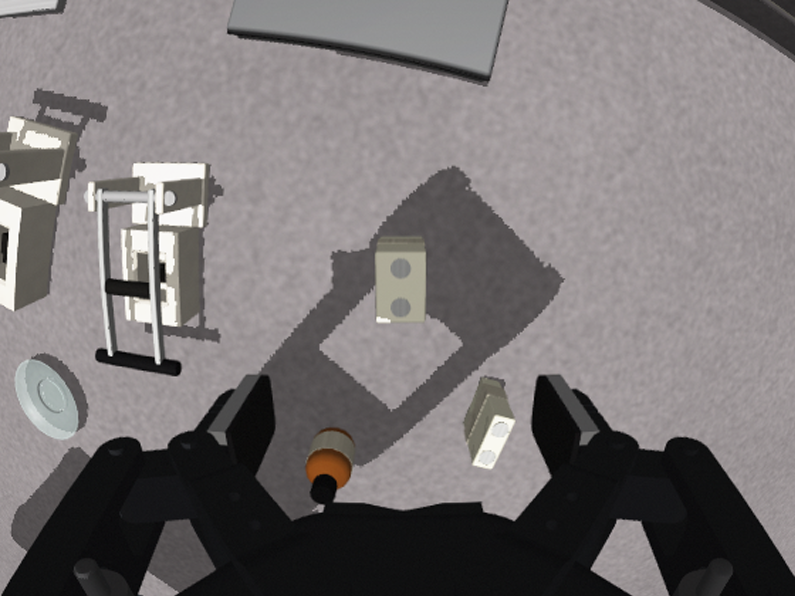

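The cartridge top spans (376,251) to (426,322) in the wrist view. Its centre is at (400,286), within a pixel of the prediction, and it is aligned with the tool. I'll go down and grasp it.

Call:
drive_tool([
  {"claw": 100, "linear": [0, 0, 0.035]},
  {"claw": 100, "linear": [0, 0, 0.04]},
  {"claw": 100, "linear": [0, 0, 0.04]},
  {"claw": 100, "linear": [0, 0, 0.025]},
  {"claw": 100, "linear": [0, 0, 0.014]},
  {"claw": 100, "linear": [0, 0, 0]},
  {"claw": 30, "linear": [0, 0, 0]},
  {"claw": 20, "linear": [0, 0, 0]},
  {"claw": 10, "linear": [0, 0, 0]},
  {"claw": 10, "linear": [0, 0, 0]},
  {"claw": 10, "linear": [0, 0, 0]},
  {"claw": 10, "linear": [0, 0, 0]},
  {"claw": 10, "linear": [0, 0, 0]},
  {"claw": 10, "linear": [0, 0, 0]},
])

```text
schema error: expected keys claw, linear, turn
```

Call:
drive_tool([
  {"claw": 100, "linear": [0, 0, 0.035], "turn": [0, 0, 0]},
  {"claw": 100, "linear": [0, 0, 0.04], "turn": [0, 0, 0]},
  {"claw": 100, "linear": [0, 0, 0.04], "turn": [0, 0, 0]},
  {"claw": 100, "linear": [0, 0, 0.025], "turn": [0, 0, 0]},
  {"claw": 100, "linear": [0, 0, 0.014], "turn": [0, 0, 0]},
  {"claw": 100, "linear": [0, 0, 0], "turn": [0, 0, 0]},
  {"claw": 20, "linear": [0, 0, 0], "turn": [0, 0, 0]},
  {"claw": 20, "linear": [0, 0, 0], "turn": [0, 0, 0]},
  {"claw": 10, "linear": [0, 0, 0], "turn": [0, 0, 0]},
  {"claw": 10, "linear": [0, 0, 0], "turn": [0, 0, 0]},
  {"claw": 10, "linear": [0, 0, 0], "turn": [0, 0, 0]},
  {"claw": 10, "linear": [0, 0, 0], "turn": [0, 0, 0]},
  {"claw": 10, "linear": [0, 0, 0], "turn": [0, 0, 0]},
  {"claw": 10, "linear": [0, 0, 0], "turn": [0, 0, 0]},
])

```text
time_s: 3.45
tcp_pos: [0.6095, -0.2259, 0.0533]
eef_rot: [3.121, 0.354, 0.002]
wrist_force: [-0.8, 0.1, 5.0]
gripper_width: 0.343
```

Call:
drive_tool([
  {"claw": 10, "linear": [0, 0, -0.03], "turn": [0, 0, 0]},
  {"claw": 10, "linear": [0, 0, -0.05], "turn": [0, 0, 0]},
  {"claw": 10, "linear": [0, 0, -0.05], "turn": [0, 0, 9.5]},
  {"claw": 10, "linear": [0, 0, -0.03], "turn": [0, 0, 9.5]},
  {"claw": 10, "linear": [-0.018, -0.0416, 0], "turn": [0, 0, 0]},
  {"claw": 10, "linear": [-0.018, -0.0416, 0], "turn": [0, 0, 0]},
  {"claw": 10, "linear": [-0.018, -0.0416, 0], "turn": [0, 0, 0]},
  {"claw": 10, "linear": [-0.018, -0.0416, 0], "turn": [0, 0, 0]},
  {"claw": 10, "linear": [-0.018, -0.0416, 0], "turn": [0, 0, 0]},
  {"claw": 10, "linear": [-0.018, -0.0416, 0], "turn": [0, 0, 0]},
  {"claw": 10, "linear": [-0.018, -0.0416, 0], "turn": [0, 0, 0]},
  {"claw": 10, "linear": [-0.018, -0.0416, 0], "turn": [0, 0, 0]},
  {"claw": 10, "linear": [0, 0, 0], "turn": [0, 0, 0]},
  {"claw": 10, "linear": [0, 0, 0], "turn": [0, 0, 0]},
])

```text
time_s: 5.2
tcp_pos: [0.5007, 0.1202, 0.2121]
eef_rot: [3.137, -0.165, -0.0]
wrist_force: [0.0, -0.6, -1.3]
gripper_width: 0.339
```

Run:
```python
from bench import env
from h import *
look(env,"w2")
for a in(1.3,1.57,1.8,1.95):
    p=ray(env,"top",(230+148/6,120+55/6),.083+.15*np.sin(a));print(a,p, "pred d",.08-.15*np.cos(a),"meas d",(p[:2]-[.5615,.1135])@[.9945,-.1045])
```

```text
5.2 [0.5007 0.1202 0.2121] [ 3.1367 -0.1648 -0.0001] [ 0.0264 -0.5516 -1.2572] 0.33930394714808687
yaw -6.013841572640039 toolz [-0.0001 -0.0005 -1.    ]
1.3 [0.6819 0.0989 0.2275] pred d 0.039875175706311904 meas d 0.12126164616983118
1.57 [0.6802 0.0984 0.233 ] pred d 0.07988055099339002 meas d 0.11960965602550042
1.8 [0.6814 0.0987 0.2291] pred d 0.11408031420396306 meas d 0.12079519820112805
1.95 [0.6835 0.0993 0.2223] pred d 0.13552712470269304 meas d 0.12283008698675323
```

View pics/w2.png

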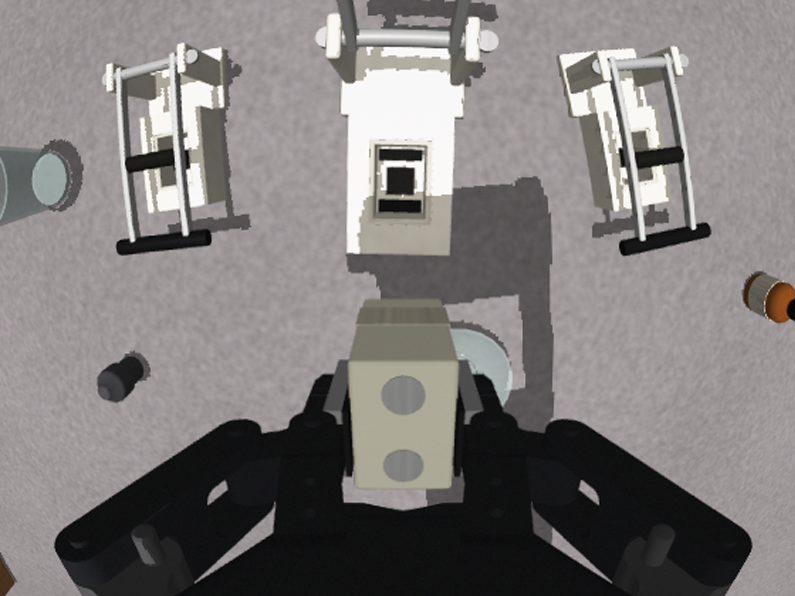

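The wrist view shows the pocket mouth at about (400,180), aligned with the tool, and the held cartridge top at (405,425). I'll enlarge the pocket.

Run:
```python
from bench import env
from h import *
look(env,"w3",(225,65,345,185),4.9)
```

```text
5.25 [0.5009 0.1198 0.2122] [ 3.1367 -0.1666 -0.    ] [-0.3103  0.4496 -0.8454] 0.3407525540532243
yaw -6.078907885907004 toolz [-0.     -0.0004 -1.    ]
```

View pics/w3.png

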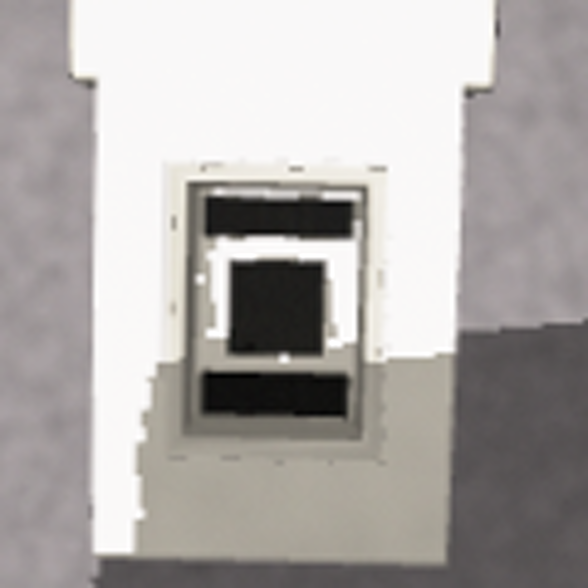

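The enlarged crop shows the inner mouth corners at (186,183), (371,185), (362,438) and (183,436), and the block's front edge from (93,555) to (447,563).

Run:
```python
from bench import env
from h import *
import json
s=json.load(open("w3.json"));s={k:np.array(v) for k,v in s.items()}
f=lambda u,v,z:ray(env,"wrist",(225+u/4.9,65+v/4.9),z,s)
Rm=R.from_rotvec(s["eef_rot"]).as_matrix()
t=lambda p:(Rm.T@(p-s["tcp_pos"]))*1e3
i=[t(f(*p,.043)) for p in[(186,183),(371,185),(362,438),(183,436)]]
o=[t(f(*p,.046)) for p in[(163,163),(387,167),(378,460),(163,457)]]
b=[t(f(*p,.046)) for p in[(93,555),(447,563),(97,80),(462,90)]]
print("inner",np.mean(i,0),*i,"\nouter",np.mean(o,0),*o,"\nblock",*b)
g=lambda u,v:t(ray(env,"wrist",(u/1.42,v/1.42),s["tcp_pos"][2]+.0067,s))
c=[g(*p) for p in[(349,362),(458,361),(452,488),(357,488)]];print("cart",np.mean(c,0),*c)
```

```text
inner [ 61.5575  -0.9968 169.1792] [ 84.638  -16.8291 169.1722] [ 84.2439  15.9412 169.1867] [ 38.4766  14.6096 169.186 ] [ 38.8715 -17.7089 169.1717] 
outer [ 61.4526  -1.466  166.179 ] [ 88.1453 -20.6709 166.1705] [ 87.3683  18.5837 166.1879] [ 34.8575  17.3729 166.1873] [ 35.4393 -21.15   166.1702] 
block [ 17.5775 -34.2302 166.1643] [ 16.0554  30.1842 166.1929] [103.3744 -32.2566 166.1654] [101.4967  31.7353 166.1938]
cart [-0.0695  1.5071 -6.6993] [ 21.3742 -13.079   -6.7058] [21.6625 15.7336 -6.693 ] [-21.6775  16.2456  -6.6928] [-21.637  -12.8719  -6.7058]
```

Call:
drive_tool([
  {"claw": 10, "linear": [0.02, -0.0005, 0], "turn": [0, 0, 0.5]},
  {"claw": 10, "linear": [0.02, -0.001, 0], "turn": [0, 0, 0.5]},
  {"claw": 10, "linear": [0.0215, -0.0005, 0], "turn": [0, 0, 0.5]},
  {"claw": 10, "linear": [0, 0, 0.03], "turn": [0, 0, 0]},
  {"claw": 10, "linear": [0, 0, 0.04], "turn": [0, 0, 0]},
  {"claw": 10, "linear": [0, 0, 0.025], "turn": [0, 0, 0]},
  {"claw": 10, "linear": [0, 0, 0.012], "turn": [0, 0, 0]},
  {"claw": 10, "linear": [0, 0, 0], "turn": [0, 0, 0]},
  {"claw": 10, "linear": [0, 0, 0], "turn": [0, 0, 0]},
])

```text
time_s: 6.42
tcp_pos: [0.5631, 0.1151, 0.1066]
eef_rot: [-3.135, 0.208, -0.003]
wrist_force: [0.8, -0.1, -1.3]
gripper_width: 0.342
```

Run:
```python
from bench import env
from h import *
look(env,"w4")
a=cv2.imread("pics/w4.png")[40:520,200:600]
b=env.snapshot("scene")[:,:,::-1][185:310,240:340]
cv2.imwrite("pics/w4.png",np.hstack([a,cv2.resize(b,(384,480),interpolation=cv2.INTER_CUBIC)]))
```

```text
6.425 [0.5631 0.1151 0.1066] [-3.1346  0.2077 -0.0034] [ 0.8045 -0.1206 -1.3499] 0.3417737129356851
yaw -7.580726289751131 toolz [ 0.0022 -0.     -1.    ]
```

View pics/w4.png

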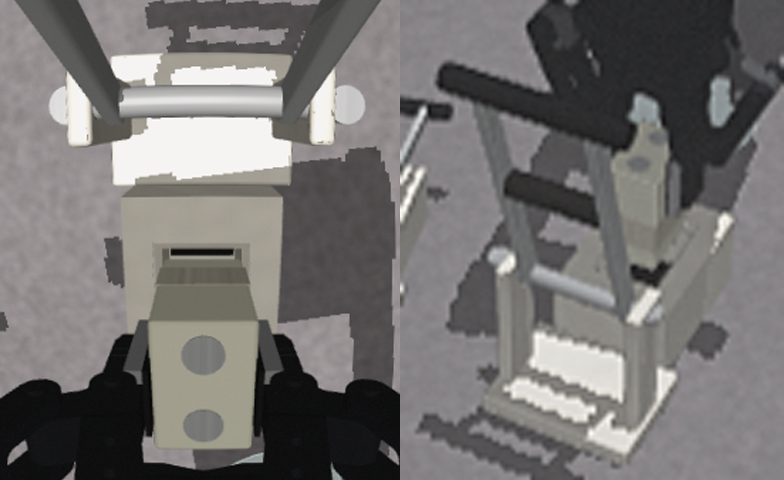

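The cartridge foot, at about (162–245, 266) in the left half, sits just above the pocket, whose inner mouth spans (163–241, 250). I'll take one enlarged crop to trim the alignment.

Run:
```python
from bench import env
from h import *
look(env,"w5",(222,180,342,265),6.5)
```

```text
6.525 [0.5631 0.1153 0.1067] [-3.1346  0.2071 -0.004 ] [-0.014   0.4793 -0.3827] 0.34198409049617
yaw -7.5613508484247145 toolz [ 0.0026 -0.     -1.    ]
```

View pics/w5.png

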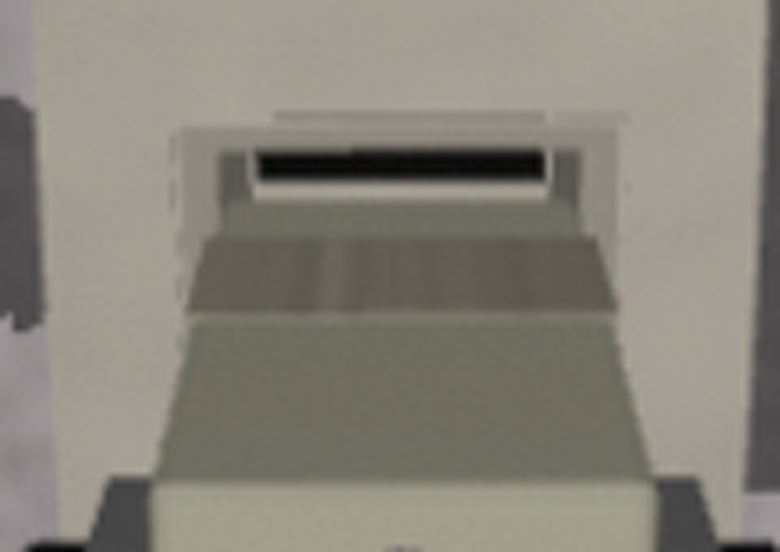

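Run:
```python
from bench import env
from h import *
import json
s={k:np.array(v) for k,v in json.load(open("w5.json")).items()}
Rm=R.from_rotvec(s["eef_rot"]).as_matrix()
f=lambda u,v,z:(Rm.T@(ray(env,"wrist",(222+u/6.5,180+v/6.5),z,s)-s["tcp_pos"]))*1e3
z=s["tcp_pos"][2]
print("top edge",f(153,485,z+.0067),f(655,485,z+.0067))
print("foot",f(220,200,z-.0533),f(582,200,z-.0533))
print("inner",f(220,150,.043),f(582,150,.043))
print("outer",f(178,128,.046),f(618,128,.046))
```

```text
top edge [ 21.5004 -13.1494  -6.6413] [21.5075 15.8579 -6.6499]
foot [ 20.8633 -14.1362  53.3576] [20.8736 16.5116 53.3484]
inner [ 22.4175 -14.959   63.7949] [22.4282 17.3364 63.7852]
outer [ 25.2315 -18.3478  60.8031] [25.2428 20.1932 60.7915]
```

Alignment is within about 0.3 mm in both axes, so I'll lower gently.

Call:
drive_tool([
  {"claw": 10, "linear": [0, 0, 0.005], "turn": [0, 0, 0]},
  {"claw": 10, "linear": [0, 0, 0.005], "turn": [0, 0, 0]},
  {"claw": 10, "linear": [0, 0, 0.004], "turn": [0, 0, 0]},
  {"claw": 10, "linear": [0, 0, 0], "turn": [0, 0, 0]},
  {"claw": 10, "linear": [0, 0, 0], "turn": [0, 0, 0]},
])

```text
time_s: 7.2
tcp_pos: [0.5619, 0.1154, 0.0912]
eef_rot: [3.135, -0.207, -0.001]
wrist_force: [0.5, -0.2, -0.8]
gripper_width: 0.346
```

Call:
drive_tool([
  {"claw": 10, "linear": [0, 0, 0.003], "turn": [0, 0, 0]},
  {"claw": 10, "linear": [0, 0, 0.003], "turn": [0, 0, 0]},
  {"claw": 10, "linear": [0, 0, 0.002], "turn": [0, 0, 0]},
  {"claw": 10, "linear": [0, 0, 0], "turn": [0, 0, 0]},
  {"claw": 10, "linear": [0, 0, 0], "turn": [0, 0, 0]},
])

```text
time_s: 7.82
tcp_pos: [0.562, 0.1154, 0.0833]
eef_rot: [3.135, -0.207, -0.0]
wrist_force: [-1.2, -0.1, -0.8]
gripper_width: 0.344
```

Call:
drive_tool([
  {"claw": 10, "linear": [0, 0, 0.001], "turn": [0, 0, 0]},
  {"claw": 10, "linear": [0, 0, 0], "turn": [0, 0, 0]},
])

```text
time_s: 8.07
tcp_pos: [0.562, 0.1154, 0.0822]
eef_rot: [-3.135, 0.207, 0.0]
wrist_force: [0.3, -0.4, -1.2]
gripper_width: 0.341
```

Call:
drive_tool([
  {"claw": 10, "linear": [0, 0, 0.0005], "turn": [0, 0, 0]},
  {"claw": 45, "linear": [0, 0, 0], "turn": [0, 0, 0]},
  {"claw": 60, "linear": [0, 0, 0], "turn": [0, 0, 0]},
  {"claw": 60, "linear": [0, 0, 0], "turn": [0, 0, 0]},
  {"claw": 60, "linear": [0, 0, 0], "turn": [0, 0, 0]},
  {"claw": 60, "linear": [0, 0, -0.015], "turn": [0, 0, 0]},
  {"claw": 60, "linear": [0, 0, -0.04], "turn": [0, 0, 0]},
  {"claw": 60, "linear": [0, 0, -0.05], "turn": [0, 0, 0]},
  {"claw": 60, "linear": [0, 0, -0.05], "turn": [0, 0, 0]},
  {"claw": 60, "linear": [0, 0, -0.045], "turn": [0, 0, 0]},
  {"claw": 0, "linear": [0, 0, 0], "turn": [0, 0, 0]},
  {"claw": 0, "linear": [0, 0, 0], "turn": [0, 0, 0]},
])

```text
time_s: 9.57
tcp_pos: [0.5617, 0.1154, 0.282]
eef_rot: [-3.135, 0.207, -0.0]
wrist_force: [-0.4, 0.4, -0.1]
gripper_width: 0.18
```

Run:
```python
from bench import env
from h import *
look(env,"w6")
a=cv2.imread("pics/w6.png")[0:560,200:600]
b=env.snapshot("scene")[:,:,::-1][185:310,240:340]
cv2.imwrite("pics/w6.png",np.hstack([a,cv2.resize(b,(400,560),interpolation=cv2.INTER_CUBIC)]))
```

```text
9.575 [0.5617 0.1154 0.282 ] [-3.1347  0.2071 -0.0003] [-0.4227  0.3605 -0.1352] 0.17964568988422727
yaw -7.5599449742869975 toolz [ 0.0002  0.     -1.    ]
```

View pics/w6.png

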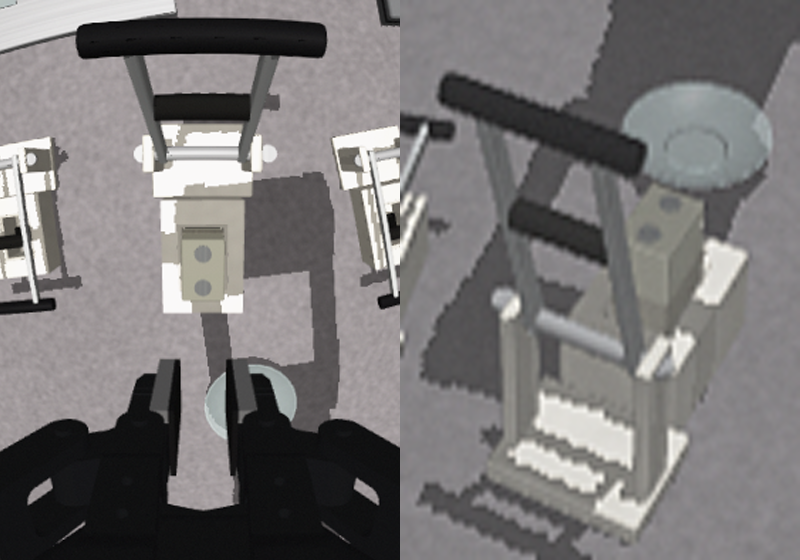

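The cartridge stands upright in the pocket, with its top at (202,270) in the left half. The handle bar is at (202,40). I'll compute the clamp angle from that.

Run:
```python
from bench import env
from h import *
s=env.state();Rm=R.from_rotvec(s["eef_rot"]).as_matrix()
for a in(1.7,1.8,1.9,1.95):
    p=ray(env,"wrist",(402/1.42,40/1.42),.083+.15*np.sin(a),s)
    print(a,.08-.15*np.cos(a),(Rm.T@(p-s["tcp_pos"])))
```

```text
1.7 0.09932667414432869 [0.1182 0.0009 0.0483]
1.8 0.11408031420396306 [0.1189 0.0009 0.0509]
1.9 0.1284934350295255 [0.1201 0.0009 0.0551]
1.95 0.13552712470269304 [0.1208 0.0009 0.0577]
```

Call:
drive_tool([
  {"claw": 0, "linear": [0.04, 0, 0], "turn": [0, 0, 0]},
  {"claw": 0, "linear": [0.05, 0, 0], "turn": [0, 0, 0]},
  {"claw": 0, "linear": [0.04, 0, 0], "turn": [0, 0, 0]},
  {"claw": 0, "linear": [0.025, 0, 0], "turn": [0, 0, 0]},
  {"claw": 0, "linear": [0, 0, 0.025], "turn": [0, 0, 0]},
  {"claw": 0, "linear": [0, 0, 0.025], "turn": [0, 0, 0]},
  {"claw": 0, "linear": [-0.005, 0, 0], "turn": [0, 0, 0]},
  {"claw": 0, "linear": [-0.008, 0, 0], "turn": [0, 0, 0]},
  {"claw": 0, "linear": [-0.008, 0, 0], "turn": [0, 0, 0]},
  {"claw": 0, "linear": [-0.008, 0, 0], "turn": [0, 0, 0]},
  {"claw": 0, "linear": [0, 0, 0], "turn": [0, 0, 0]},
])

```text
time_s: 11.05
tcp_pos: [0.6866, 0.0991, 0.233]
eef_rot: [-3.135, 0.207, -0.002]
wrist_force: [0.8, -0.4, -0.3]
gripper_width: -0.002
```

Call:
drive_tool([
  {"claw": 0, "linear": [-0.008, 0, 0], "turn": [0, 0, 0]},
  {"claw": 0, "linear": [-0.008, 0, 0], "turn": [0, 0, 0]},
  {"claw": 0, "linear": [-0.008, 0, 0], "turn": [0, 0, 0]},
])

```text
time_s: 11.42
tcp_pos: [0.6625, 0.1021, 0.2317]
eef_rot: [3.135, -0.207, -0.0]
wrist_force: [2.3, 0.2, 1.9]
gripper_width: 0.003
```

```bash
cat > ck.py <<'E'
from bench import env
from h import *
# handle position: black-bar centroid is read from the wrist view
look(env,"tmp")
a=cv2.imread("pics/tmp.png")[0:560,200:600]
b=env.snapshot("scene")[:,:,::-1][185:310,240:340]
import sys
cv2.imwrite(f"pics/{sys.argv[1]}.png",np.hstack([a,cv2.resize(b,(400,560),interpolation=cv2.INTER_CUBIC)]))
E
python3 ck.py c1
```

```text
11.425 [0.6625 0.1021 0.2317] [ 3.1347 -0.2071 -0.0003] [2.2905 0.1761 1.8902] 0.002617951146393915
yaw -7.5580739556197765 toolz [-0.0002 -0.     -1.    ]
```

View pics/c1.png

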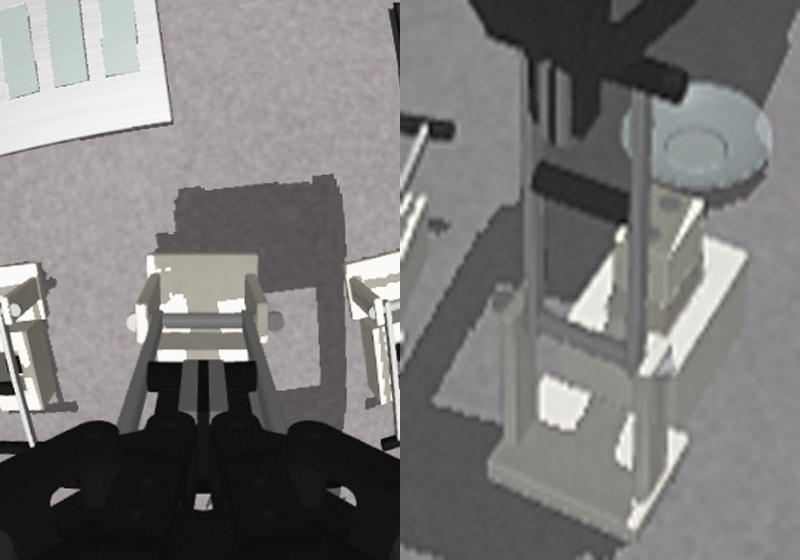

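The clamp is near upright and moving with the fingers at about 2 N, so I'll keep pushing.

Call:
drive_tool([
  {"claw": 0, "linear": [-0.008, 0, 0], "turn": [0, 0, 0]},
  {"claw": 0, "linear": [-0.008, 0, 0], "turn": [0, 0, 0]},
  {"claw": 0, "linear": [-0.008, 0, 0], "turn": [0, 0, 0]},
  {"claw": 0, "linear": [-0.008, 0, 0], "turn": [0, 0, 0]},
  {"claw": 0, "linear": [-0.008, 0, 0], "turn": [0, 0, 0]},
])

```text
time_s: 12.15
tcp_pos: [0.6229, 0.1073, 0.2316]
eef_rot: [3.135, -0.207, -0.0]
wrist_force: [2.5, 0.5, -2.5]
gripper_width: -0.001
```

Call:
drive_tool([
  {"claw": 0, "linear": [-0.008, 0, 0], "turn": [0, 0, 0]},
  {"claw": 0, "linear": [-0.008, 0, 0], "turn": [0, 0, 0]},
  {"claw": 0, "linear": [-0.008, 0, 0], "turn": [0, 0, 0]},
  {"claw": 0, "linear": [-0.008, 0, 0], "turn": [0, 0, 0]},
])

```text
time_s: 12.65
tcp_pos: [0.5914, 0.1115, 0.2318]
eef_rot: [3.135, -0.207, 0.001]
wrist_force: [3.0, 0.2, -2.1]
gripper_width: 0.004
```

Call:
drive_tool([
  {"claw": 0, "linear": [0.005, 0, 0], "turn": [0, 0, 0]},
  {"claw": 0, "linear": [0, 0, -0.04], "turn": [0, 0, 0]},
  {"claw": 0, "linear": [-0.011, 0, 0], "turn": [0, 0, 0]},
  {"claw": 0, "linear": [-0.012, 0, 0], "turn": [0, 0, 0]},
  {"claw": 0, "linear": [0, 0, 0.012], "turn": [0, 0, 0]},
  {"claw": 0, "linear": [0, 0, 0.01], "turn": [0, 0, 0]},
  {"claw": 0, "linear": [-0.013, 0, 0.0075], "turn": [0, 0, 0]},
  {"claw": 0, "linear": [-0.0122, 0, 0.0087], "turn": [0, 0, 0]},
  {"claw": 0, "linear": [-0.0113, 0, 0.0099], "turn": [0, 0, 0]},
])

```text
time_s: 13.78
tcp_pos: [0.5372, 0.1185, 0.2227]
eef_rot: [3.135, -0.207, -0.001]
wrist_force: [-0.5, -0.3, 2.3]
gripper_width: -0.003
```

Call:
drive_tool([
  {"claw": 0, "linear": [-0.0102, 0, 0.011], "turn": [0, 0, 0]},
  {"claw": 0, "linear": [-0.0091, 0, 0.0119], "turn": [0, 0, 0]},
  {"claw": 0, "linear": [-0.0078, 0, 0.0128], "turn": [0, 0, 0]},
])

```text
time_s: 14.15
tcp_pos: [0.5098, 0.1224, 0.1869]
eef_rot: [-3.135, 0.207, 0.002]
wrist_force: [-2.9, 0.7, 3.3]
gripper_width: 0.005
```

Call:
drive_tool([
  {"claw": 0, "linear": [-0.0066, 0, 0.0135], "turn": [0, 0, 0]},
  {"claw": 0, "linear": [-0.0051, 0, 0.0141], "turn": [0, 0, 0]},
  {"claw": 0, "linear": [-0.002, 0, 0.006], "turn": [0, 0, 0]},
  {"claw": 0, "linear": [0, 0, 0], "turn": [0, 0, 0]},
])

```text
time_s: 14.65
tcp_pos: [0.4972, 0.124, 0.1538]
eef_rot: [3.135, -0.207, -0.001]
wrist_force: [-0.9, 0.6, 0.7]
gripper_width: -0.004
```

```bash
python3 ck.py c2
```

```text
14.65 [0.4972 0.124  0.1538] [ 3.1347 -0.2071 -0.0007] [-0.8709  0.5762  0.6653] -0.0037097485436582544
yaw -7.5579895318875625 toolz [-0.0005 -0.0001 -1.    ]
```

View pics/c2.png

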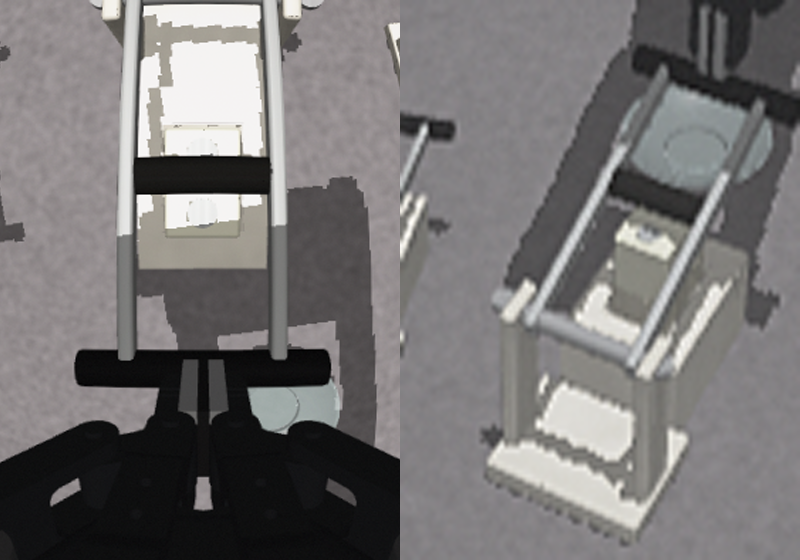

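The clamp is at about 0.26 rad with its pad bar over the cartridge, at (202,175), and the fingertips are on the handle. From here I'll press slowly and watch the force.

Call:
drive_tool([
  {"claw": 0, "linear": [-0.001, 0, 0.004], "turn": [0, 0, 0]},
  {"claw": 0, "linear": [-0.001, 0, 0.004], "turn": [0, 0, 0]},
  {"claw": 0, "linear": [-0.0005, 0, 0.004], "turn": [0, 0, 0]},
  {"claw": 0, "linear": [-0.0005, 0, 0.002], "turn": [0, 0, 0]},
])

```text
time_s: 15.25
tcp_pos: [0.4943, 0.1244, 0.1401]
eef_rot: [-3.135, 0.207, 0.0]
wrist_force: [1.0, 0.6, 1.6]
gripper_width: -0.003
```

Call:
drive_tool([
  {"claw": 0, "linear": [0, 0, 0.002], "turn": [0, 0, 0]},
  {"claw": 0, "linear": [0, 0, 0.002], "turn": [0, 0, 0]},
])

```text
time_s: 15.5
tcp_pos: [0.4938, 0.1245, 0.1363]
eef_rot: [3.135, -0.207, -0.002]
wrist_force: [-3.1, 0.4, 5.8]
gripper_width: 0.001
```

Call:
drive_tool([
  {"claw": 0, "linear": [0, 0, 0.002], "turn": [0, 0, 0]},
  {"claw": 0, "linear": [0, 0, 0.002], "turn": [0, 0, 0]},
])

```text
time_s: 15.75
tcp_pos: [0.4935, 0.1245, 0.1323]
eef_rot: [3.135, -0.207, -0.003]
wrist_force: [-4.6, -0.1, 5.9]
gripper_width: 0.001
```

Call:
drive_tool([
  {"claw": 0, "linear": [-0.0003, 0, 0.0015], "turn": [0, 0, 0]},
  {"claw": 0, "linear": [-0.0003, 0, 0.0015], "turn": [0, 0, 0]},
])

```text
time_s: 16.0
tcp_pos: [0.4931, 0.1246, 0.1294]
eef_rot: [3.135, -0.207, -0.002]
wrist_force: [-3.4, 0.5, 5.3]
gripper_width: 0.004
```

Call:
drive_tool([
  {"claw": 0, "linear": [-0.0002, 0, 0.0015], "turn": [0, 0, 0]},
  {"claw": 0, "linear": [-0.0002, 0, 0.0015], "turn": [0, 0, 0]},
])

```text
time_s: 16.25
tcp_pos: [0.4927, 0.1246, 0.1264]
eef_rot: [3.135, -0.207, -0.002]
wrist_force: [-4.4, 0.4, 5.1]
gripper_width: -0.002
```

Call:
drive_tool([
  {"claw": 0, "linear": [-0.0002, 0, 0.001], "turn": [0, 0, 0]},
  {"claw": 0, "linear": [0, 0, 0.001], "turn": [0, 0, 0]},
])

```text
time_s: 16.5
tcp_pos: [0.4925, 0.1247, 0.1244]
eef_rot: [3.135, -0.207, -0.002]
wrist_force: [-4.0, 0.3, 4.9]
gripper_width: 0.002
```

Call:
drive_tool([
  {"claw": 0, "linear": [0, 0, 0.001], "turn": [0, 0, 0]},
  {"claw": 0, "linear": [0, 0, 0.001], "turn": [0, 0, 0]},
])

```text
time_s: 16.75
tcp_pos: [0.4923, 0.1247, 0.1223]
eef_rot: [3.135, -0.207, -0.003]
wrist_force: [-4.2, 0.9, 5.4]
gripper_width: -0.001
```

Call:
drive_tool([
  {"claw": 0, "linear": [0, 0, 0.001], "turn": [0, 0, 0]},
  {"claw": 0, "linear": [0, 0, 0.001], "turn": [0, 0, 0]},
])

```text
time_s: 17.0
tcp_pos: [0.4923, 0.1247, 0.1204]
eef_rot: [3.135, -0.207, -0.003]
wrist_force: [-5.5, 0.9, 9.9]
gripper_width: 0.002
```

Call:
drive_tool([
  {"claw": 0, "linear": [0, 0, 0.001], "turn": [0, 0, 0]},
  {"claw": 0, "linear": [0, 0, 0.001], "turn": [0, 0, 0]},
])

```text
time_s: 17.25
tcp_pos: [0.4925, 0.1247, 0.1198]
eef_rot: [3.135, -0.206, -0.003]
wrist_force: [-11.6, -0.2, 24.2]
gripper_width: 0.0
```

Bottomed: the force rose steeply to 24 N. I'll back off to about 15 N straight away and hold.

Call:
drive_tool([
  {"claw": 0, "linear": [0, 0, -0.001], "turn": [0, 0, 0]},
])

```text
time_s: 17.38
tcp_pos: [0.4924, 0.1247, 0.1203]
eef_rot: [3.135, -0.206, -0.003]
wrist_force: [-7.1, -0.8, 9.9]
gripper_width: 0.001
```

Call:
drive_tool([
  {"claw": 0, "linear": [-0.0002, 0, 0.0004], "turn": [0, 0, 0]},
  {"claw": 0, "linear": [0, 0, 0], "turn": [0, 0, 0]},
])

```text
time_s: 17.62
tcp_pos: [0.4924, 0.1247, 0.1202]
eef_rot: [3.135, -0.206, -0.002]
wrist_force: [-8.5, -0.2, 15.3]
gripper_width: -0.0
```

Fz is 15.3 N, so I'll hold it there.

Call:
drive_tool([
  {"claw": 0, "linear": [0, 0, 0], "turn": [0, 0, 0]},
  {"claw": 0, "linear": [0, 0, 0], "turn": [0, 0, 0]},
  {"claw": 0, "linear": [0, 0, 0], "turn": [0, 0, 0]},
])

```text
time_s: 18.0
tcp_pos: [0.4924, 0.1247, 0.1201]
eef_rot: [3.135, -0.206, -0.002]
wrist_force: [-7.3, -0.1, 16.0]
gripper_width: -0.002
```

Call:
drive_tool([
  {"claw": 0, "linear": [0, 0, 0], "turn": [0, 0, 0]},
  {"claw": 0, "linear": [0, 0, 0], "turn": [0, 0, 0]},
  {"claw": 0, "linear": [0, 0, 0], "turn": [0, 0, 0]},
])

```text
time_s: 18.38
tcp_pos: [0.4924, 0.1247, 0.1202]
eef_rot: [3.135, -0.206, -0.002]
wrist_force: [-8.0, 0.0, 14.7]
gripper_width: 0.002
```

Held at about 15 N for more than 0.7 s. I'll retreat straight up and check.

Call:
drive_tool([
  {"claw": 0, "linear": [0, 0, -0.003], "turn": [0, 0, 0]},
  {"claw": 0, "linear": [0, 0, -0.02], "turn": [0, 0, 0]},
  {"claw": 0, "linear": [0, 0, -0.05], "turn": [0, 0, 0]},
  {"claw": 0, "linear": [0, 0, -0.05], "turn": [0, 0, 0]},
  {"claw": 0, "linear": [0, 0, 0], "turn": [0, 0, 0]},
  {"claw": 0, "linear": [0, 0, 0], "turn": [0, 0, 0]},
])

```text
time_s: 19.12
tcp_pos: [0.4926, 0.1245, 0.2414]
eef_rot: [3.135, -0.207, -0.001]
wrist_force: [0.4, 0.1, -0.4]
gripper_width: -0.002
```

```bash
python3 ck.py c3
```

```text
19.125 [0.4926 0.1245 0.2414] [ 3.1347 -0.2072 -0.0007] [ 0.4348  0.1069 -0.3562] -0.002170339316965352
yaw -7.5640475790860595 toolz [-0.0005 -0.     -1.    ]
```

View pics/c3.png

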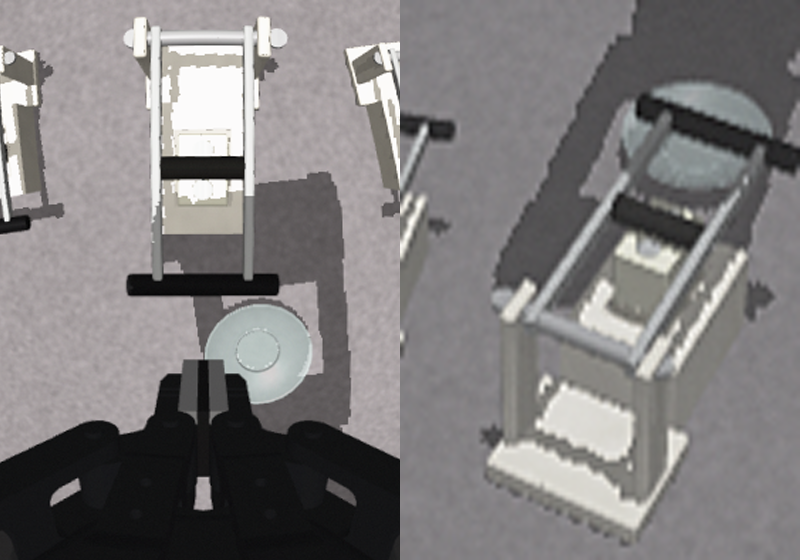

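The clamp is shut, with its pad bar on the cartridge at (202,167) and the handle level. The gripper is clear and reads about zero force, so I'll hand in.

```bash
python3 -c "
from bench import env
print(env.hand_in())"
```

```text
the job is handed in; nothing more can be done
None
```

The wide cartridge is in the pocket and pressed home, the clamp is shut, and I've handed the job in. However, the push may have briefly gone over the 25 N limit.

- **Placing:** I grasped the wide cartridge across its width and lowered it into the large centre dock. The readings on the way in showed about 1 N, within the sensor noise. I let go of it upright while the clamp was still open.
- **Pressing:** I swung the clamp over with shut fingers. The seal slid at about 5–6 N until the cartridge bottomed hard, with the clamp at roughly 0.035 rad, inside the expected range.
- **Force limit:** as it bottomed, the vertical push reached 24.2 N. Counting the 11.6 N sideways friction, the total was about 27 N. I backed off in the next step, but the force between readings wasn't seen and could have been slightly higher.
- **Hold:** I then held about 15 N (15.3, 16.0 and 14.7 N measured) for about 0.75 s.
- **Last checks:** the clamp is shut on the cartridge, the gripper is about 12 cm clear, and the wrist force is near zero. The dish and the neighbouring docks look undisturbed. I didn't look again at the slim cartridge, bottle, objective or jar at the end. The robot never felt contact with them. The clock read about 19 s.

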